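Bolt a specimen case shut past a lock knob of unknown thread

ROBOT

A 6-joint arm with a two-finger parallel gripper is mounted at the origin on a cart in front of the work surface, level with it; the furniture and walls round the work are solid. World frame = base frame: x ahead of the robot, y to its left, z up, the work surface at z = 0. Lengths are in mm, angles in rad, forces in N, time in s.
With the tool pointing down it reaches from about 350 to 875 mm from the base axis. Payload 4.2 kg.
Tool frame: the origin (TCP) lies at the very end of the fingers, on their centre line; the grasp point (between the pads) lies 19 mm behind it; z points along the fingers, y is the line along which they close (so a half turn about z gives the same grasp; the last joint's range is limited). The gripper opens to 85 mm and grips with 20 to 120 N. Pads are 22 mm wide; open, the fingers measure 114 mm over their backs; the gripper's body (76 mm by 85 mm) begins 54 mm behind the grasp point. The pads swing forward as they close: fully open they stand 13 mm farther back than shut.
Start: joints at [-0.859, 0.385, 0.008, 0, -1.194, -0.259], TCP at [273.44, -561.987, 231.312] pointing down, gripper open.
Joint ranges: [-3.14, 3.14], [-1.21, 2.06], [-1.07, 1.41], [-3.16, 2.05], [-2.99, -0.16], [-3.1, 3.1]. Speed limits (rad/s): [2.79, 2.79, 3.14, 3.14, 3.14, 3.14].

INTERFACE

Orientations are given as a unit quaternion [x, y, z, w].
In Python, from bench import arm, optics gives the robot as it stands. The module is installed in compiled form; this text tells all that it offers.
- The arm moves only by the tool step_arm, never from a script. Its argument "motion" is a list of rows, each an object with "dr": the turn, a rotation vector about the tool's x, y, z in units of 8 degrees (1.0 is 8 degrees), a list of three; "slide": the shift along the tool's x, y, z in mm, a list of three; "jaw": the finger opening in mm, from 0 to 85.4. A call has exactly 8 rows; each row is the pose to reach, as a shift and turn from the pose commanded when the call began, along the tool's axes at that moment; what a row does not reach only later rows make up. A row lasts 1/8 s, in which the tool goes at most 62.5 mm and 10.7 degrees, less where a joint would pass 70% of its speed; a pose out of reach is approached as far as the arm can. A call with a gripper value outside its range is refused whole. The fingers move at their own pace and stop on an object; the grip force is fixed at half the most. Time passes only in rows, so rows that repeat a pose let the fingers close, or fill a call up. It gives the time, the measured TCP pose, the force, the opening and the grip force at its end, in the units of the state.
- arm.read_state(): the state, without advancing time (a new reading comes with each control period).
- optics.get_image(name): name is "side" or "top"; returns the picture (400x640x3 uint8, blue, green, red); there is no depth.
- optics.camera_info(name): a dict with "camera_matrix" (3x3 intrinsics, pixels), "view" (4x4, takes a point from world to camera coordinates). Camera axes: x right, y up, looking along -z (the intrinsics and any distortion apply to the point x, -y, -z); pixel columns grow to the right and rows downward; lengths in mm; the calibration is good to about 2 mm. A picture is of the moment at which its call begins. camera_info takes no time and is no camera call.
- arm.job_done(): hands the job in; it is judged then, once.
The state is a dict: "clock": time; "joints": joint angles; "joint_vel": joint speeds; "joint_efforts": joint torques, N m; "position": TCP position; "ee_rot": TCP orientation; "contact_force": force on the tool from outside, world axes, zero at the start; "wrist_torque": the same for the moment, N m; "gripper_width": finger opening in mm; "grasp_force": force on a finger pad.
Only numpy, scipy, OpenCV 4.12 (cv2) and the standard library are available. Lean on these libraries where they do the work, as an engineer would, in place of code of your own. Each camera call takes 0.05 s, during which the arm holds its last target. There are 200 camera calls.

TASK

Bolt the case with the specimen cup standing on it: its lock knob holds the bolt drawn and may have a right- or left-hand thread, so try it to feel which way it gives and unscrew it fully, slide the bolt fully home through its keeper, then screw the knob tight again so that it locks the bolt there. Do not work the knob or bolt of the other case, and do not shift or knock over the cup, the timer, the canister and the dropper bottle.

Things in the scene. Friction and masses are not known exactly. Their poses are not given: they have to be found in the camera images.
- case_a: One of two look-alike shut specimen cases (grey body, aluminium lid), 190 x 240 mm, top of lid 70 mm up, fixed, turned up to 0.5 rad. Origin: centre of underside; x to its back (hinges), y along the bolt towards the keeper. The bolt's line is at x = -0.055 here; on it the knob's axis at y = 0.050, the tab at y = -0.075 (drawn) to -0.030 (home). Rails, housing and keeper rise 26 mm above the lid.
- case_a_knob (a joint): Lock knob's angle, rad, counter-clockwise from above positive. 0: tight (start). Fully unscrewed: +1.0 (right-hand thread) or -1.0 (left-hand); which cannot be seen; hard stops at both ends. Turns with about 0.1 N m, in place (does not rise), stays where left. It lifts a hidden pin out of the bolt's notch, clear after 0.75 rad; the pin goes down again only with the bolt drawn or home.
- case_a_knob_grip (a point): Centre of the knob's black cross-bar, on its axis, 46 mm above the lid. The bar is 62 mm long, 14 mm thick, 26 mm high (33 to 59 mm above the lid; below it a 14 mm stem on the housing). At knob angle 0 it lies along the case's x, so it is pinched along the case's y; it turns with the knob.
- case_a_bolt (a joint): Travel of the bolt, m: 0 drawn (start), 0.045 home against its stop, nose through the keeper. Slides along the case's +y with about 2 N of friction and stays where left; with the lock pin in its notch it has only about 3 mm of play.
- case_a_bolt_grip (a point): Middle of the bolt's black upright grip tab, 44 mm above the lid, moving with the bolt. The tab is 12 mm thick along the case's y, 30 mm wide along x, and reaches from 22 to 58 mm above the lid.
- case_a_stand (a point): Middle of the standing place (thin dark pad) at the back of the lid, at x = 0.048, y = 0 of the case, on the lid's top. Either the specimen cup or the timer stands there, within 20 mm.
- case_b: One of two look-alike shut specimen cases (grey body, aluminium lid), 190 x 240 mm, top of lid 70 mm up, fixed, turned up to 0.5 rad. Origin: centre of underside; x to its back (hinges), y along the bolt towards the keeper. The bolt's line is at x = -0.055 here; on it the knob's axis at y = 0.050, the tab at y = -0.075 (drawn) to -0.030 (home). Rails, housing and keeper rise 26 mm above the lid.
- case_b_knob (a joint): Lock knob's angle, rad, counter-clockwise from above positive. 0: tight (start). Fully unscrewed: +1.0 (right-hand thread) or -1.0 (left-hand); which cannot be seen; hard stops at both ends. Turns with about 0.1 N m, in place (does not rise), stays where left. It lifts a hidden pin out of the bolt's notch, clear after 0.75 rad; the pin goes down again only with the bolt drawn or home.
- case_b_knob_grip (a point): Centre of the knob's black cross-bar, on its axis, 46 mm above the lid. The bar is 62 mm long, 14 mm thick, 26 mm high (33 to 59 mm above the lid; below it a 14 mm stem on the housing). At knob angle 0 it lies along the case's x, so it is pinched along the case's y; it turns with the knob.
- case_b_bolt (a joint): Travel of the bolt, m: 0 drawn (start), 0.045 home against its stop, nose through the keeper. Slides along the case's +y with about 2 N of friction and stays where left; with the lock pin in its notch it has only about 3 mm of play.
- case_b_bolt_grip (a point): Middle of the bolt's black upright grip tab, 44 mm above the lid, moving with the bolt. The tab is 12 mm thick along the case's y, 30 mm wide along x, and reaches from 22 to 58 mm above the lid.
- case_b_stand (a point): Middle of the standing place (thin dark pad) at the back of the lid, at x = 0.048, y = 0 of the case, on the lid's top. Either the specimen cup or the timer stands there, within 20 mm.
- specimen_cup: Round specimen cup with a wide screw lid, 64 mm across, 84 mm high, loose, upright on the lid of one case, within 20 mm of the middle of its standing place: this marks the case to be bolted. Origin: centre of its underside.
- timer: Small upright count-down timer on its prop, 54 x 58 mm, 71 mm high, loose, on the lid of the other case. Origin: centre of its underside.
- canister: Slim round canister, 39 mm across, 128 mm high, loose, standing on the worktop between the two cases. Origin: centre of its underside.
- dropper_bottle: Small dropper bottle, 28 mm across, 74 mm high, loose, standing on the worktop behind the gap between the cases. Origin: centre of its underside.
- case_a_keeper (a point): Middle of the keeper's eye at the case's +y end (x = -0.055, y = 0.1245 of the case), 12 mm above the lid; a steel strap 44 mm wide and 8 mm thick.
- case_b_keeper (a point): Middle of the keeper's eye at the case's +y end (x = -0.055, y = 0.1245 of the case), 12 mm above the lid; a steel strap 44 mm wide and 8 mm thick.
Not all that is in view belongs to the job. There is more than one size of the canister; the job needs the smaller.

How it is judged (in metres and radians):
On the way, in this order (a step that is already met when the one before it is completed fails the run):
1. the lock knob of the cup's case is unscrewed (turned at least 0.8 rad) (((horizontal distance between specimen_cup and case_a_stand below 0.07 m and (value of joint case_a_knob above 0.8 rad or value of joint case_a_knob below -0.8 rad)) or (horizontal distance between specimen_cup and case_b_stand below 0.07 m and (value of joint case_b_knob above 0.8 rad or value of joint case_b_knob below -0.8 rad)))), for 0.1 s.
2. with the knob still unscrewed, the bolt of the cup's case is slid home (at least 41 mm) (((horizontal distance between specimen_cup and case_a_stand below 0.07 m and (value of joint case_a_knob above 0.7 rad or value of joint case_a_knob below -0.7 rad) and value of joint case_a_bolt above 0.041 m) or (horizontal distance between specimen_cup and case_b_stand below 0.07 m and (value of joint case_b_knob above 0.7 rad or value of joint case_b_knob below -0.7 rad) and value of joint case_b_bolt above 0.041 m))), for 0.1 s.
At the end, for the whole second after the job is handed in: The cup's case: bolt home (40.5 of 45 mm or more), at rest, knob within 0.15 rad of tight. The other case: bolt within 6 mm of drawn, knob within 0.2 rad of tight. Cup, timer, canister and dropper bottle upright (0.3 rad), within 30 mm of their start (((horizontal distance between specimen_cup and case_a_stand below 0.07 m and value of joint case_a_bolt above 0.0405 m and value of joint case_a_knob between -0.15 and 0.15 rad and value of joint case_b_bolt below 0.006 m and value of joint case_b_knob between -0.2 and 0.2 rad and velocity of joint case_a_bolt below 0.01 m/s) or (horizontal distance between specimen_cup and case_b_stand below 0.07 m and value of joint case_b_bolt above 0.0405 m and value of joint case_b_knob between -0.15 and 0.15 rad and value of joint case_a_bolt below 0.006 m and value of joint case_a_knob between -0.2 and 0.2 rad and velocity of joint case_b_bolt below 0.01 m/s)) and distance of each of specimen_cup, timer, canister, dropper_bottle from where it was at the start of the episode below 0.03 m and angle between each of specimen_cup, timer, canister, dropper_bottle's own z axis and vertical below 0.3 rad); the robot touches nothing.
It fails at once if the knob of the other case (the timer's) is turned more than 0.3 rad or its bolt moved more than 10 mm ((horizontal distance between specimen_cup and case_a_stand below 0.07 m and ((value of joint case_b_knob above 0.3 rad or value of joint case_b_knob below -0.3 rad) or value of joint case_b_bolt above 0.01 m)) or (horizontal distance between specimen_cup and case_b_stand below 0.07 m and ((value of joint case_a_knob above 0.3 rad or value of joint case_a_knob below -0.3 rad) or value of joint case_a_bolt above 0.01 m))).
It fails at once if the specimen cup is shifted more than 30 mm or tipped more than 0.3 rad (distance of specimen_cup from where it was at the start of the episode above 0.03 m or angle between specimen_cup's own z axis and vertical above 0.3 rad).
It fails at once if the timer is shifted more than 30 mm or tipped more than 0.3 rad (distance of timer from where it was at the start of the episode above 0.03 m or angle between timer's own z axis and vertical above 0.3 rad).
It fails at once if the canister is shifted more than 30 mm or tipped more than 0.3 rad (distance of canister from where it was at the start of the episode above 0.03 m or angle between canister's own z axis and vertical above 0.3 rad).
It fails at once if the dropper bottle is shifted more than 30 mm or tipped more than 0.3 rad (distance of dropper_bottle from where it was at the start of the episode above 0.03 m or angle between dropper_bottle's own z axis and vertical above 0.3 rad).
It also fails if it takes over 67 s, if anything falls off the work surface, if the arm or the gripper's body presses on something with over 40 N, if the wrist force passes 120 N, or if a joint passes its speed limit or range.

## Working session

There is one attempt and no reset: what is moved stays moved. The work goes in short steps, Python scripts to look and compute and a tool call to move; the robot and the scene stay as the last step left them, time stands still between calls to the robot, and variables do not carry over. Pictures are saved under pics/ and viewed, at most 10 in all, crops included, and the job is handed in when it is done.

Besides the shell and the picture viewer there is one more tool, called after "Request:" as name(argument=value, ...), one argument or row to a line, values as JSON. step_arm: Moves the arm, as the interface text tells. Its arguments: {"type":"object","properties":{"motion":{"type":"array","items":{"type":"object","properties":{"dr":{"type":"array","items":{"type":"number"}},"slide":{"type":"array","items":{"type":"number"}},"jaw":{"type":"number"}}}}},"required":["motion"]}

```bash
mkdir -p pics
python3 - <<'E'
from bench import arm, optics
import cv2, numpy as np
for n in("top","side"):
    im=optics.get_image(n); cv2.imwrite(f"pics/{n}0.png",im)
    c=optics.camera_info(n); print(n,c)
print(arm.read_state())
E
```

```text
top {'camera_matrix': array([[403.71160894,   0.        , 314.47174018],
       [  0.        , 403.71160894, 201.2081521 ],
       [  0.        ,   0.        ,   1.        ]]), 'view': array([[ 1.33259341e-02, -9.99822040e-01,  1.33531874e-02,
        -1.05538470e+01],
       [ 9.88931103e-01,  1.51520544e-02,  1.47599758e-01,
        -5.98779661e+02],
       [-1.47775820e-01,  1.12384776e-02,  9.88957028e-01,
        -1.17291889e+03],
       [ 0.00000000e+00,  0.00000000e+00,  0.00000000e+00,
         1.00000000e+00]])}
side {'camera_matrix': array([[476.34863858,   0.        , 325.76455634],
       [  0.        , 476.34863858, 195.82110916],
       [  0.        ,   0.        ,   1.        ]]), 'view': array([[ 8.58646244e-01,  5.12499144e-01, -8.44125155e-03,
        -5.16602621e+02],
       [-4.49602180e-01,  7.60972046e-01,  4.67738629e-01,
         2.29376846e+02],
       [ 2.46139203e-01, -3.97826812e-01,  8.83826522e-01,
        -1.63376652e+03],
       [ 0.00000000e+00,  0.00000000e+00,  0.00000000e+00,
         1.00000000e+00]])}
{'clock': 0.1, 'joints': array([-8.59408802e-01,  3.85487643e-01,  6.77732820e-03, -4.22408516e-04,
       -1.19403307e+00, -2.58573570e-01]), 'joint_vel': array([ 7.91608370e-04, -4.18023173e-03,  4.26027861e-03,  1.13044632e-03,
       -1.40760121e-03,  4.59386127e-05]), 'joint_efforts': array([-2.03268792e-03, -3.93318164e+01,  1.88927293e+01,  4.19802323e+00,
       -2.60457578e-03,  2.21291785e-06]), 'position': array([ 273.20451227, -561.54365299,  230.33384613]), 'ee_rot': array([-2.24401635e-01,  9.74496239e-01,  9.52787145e-04, -2.80174852e-04]), 'contact_force': array([-0.3504318 , -0.04480582, -0.11922915]), 'wrist_torque': array([-0.0103723 , -0.01024826,  0.03919302]), 'grasp_force': 0.0, 'gripper_width': 85.2500758813172}
```

View pics/top0.png

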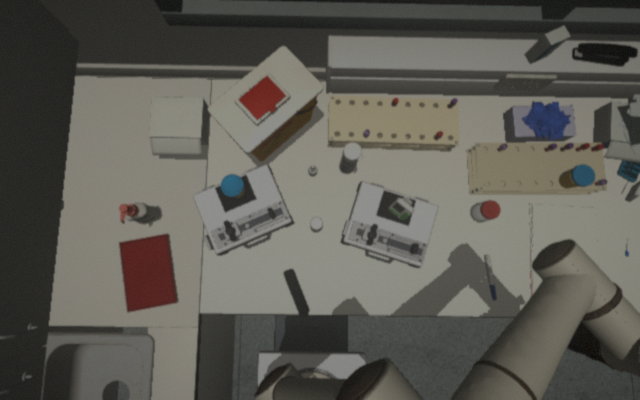

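View pics/side0.png

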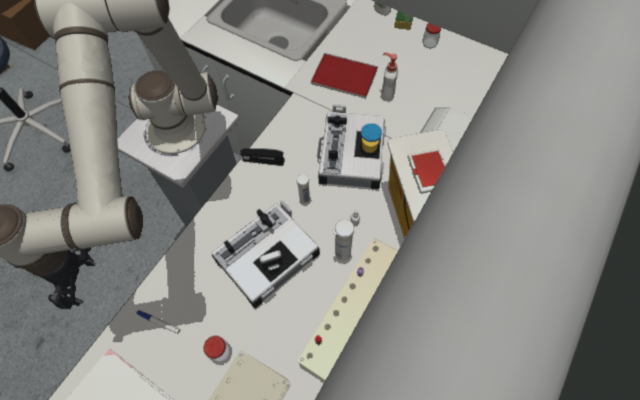

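The cup (blue lid) stands on the left case: top view (232,185), side view (371,135). The timer is on the right case (top view 402,207). I'll enlarge the left case next.

Run:
```python
import cv2, numpy as np
t=cv2.imread("pics/top0.png")[160:260,185:300]; s=cv2.imread("pics/side0.png")[95:195,310:395]
t=cv2.resize(t,None,fx=3.9,fy=5.9*3.9/5.9,interpolation=cv2.INTER_CUBIC); s=cv2.resize(s,None,fx=3.9,fy=3.9,interpolation=cv2.INTER_CUBIC)
cv2.imwrite("pics/crop.png",np.clip(np.hstack([t,s])*1.3,0,255).astype(np.uint8))
```

```text
(no output)
```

View pics/crop.png

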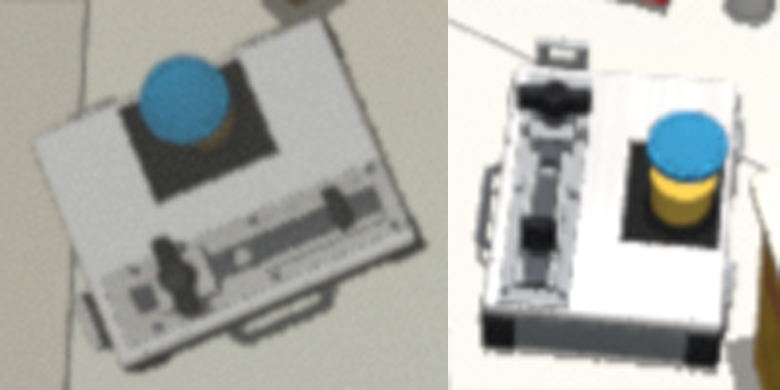

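The left crop shows the knob bar at top-view pixel (231,231) and the tab at (272,213). In the side view the knob is near (428/3.9, …), about (331,121), with the tab at about (329,155). Next I'll get the centroids and the pose.

```bash
cat > h.py <<'E'
import cv2, numpy as np
from bench import arm, optics
def ray(n,uv):
    c=optics.camera_info(n);K,V=c["camera_matrix"],c["view"];R,t=V[:3,:3],V[:3,3]
    d=np.linalg.inv(K)@[uv[0],uv[1],1]; d=R.T@(d*[1,-1,-1]); return -R.T@t,d
def plane(n,uv,z):
    o,d=ray(n,uv); return o+d*(z-o[2])/d[2]
def tri(a,b):
    o1,d1=ray("top",a);o2,d2=ray("side",b)
    s=np.linalg.lstsq(np.c_[d1,-d2],o2-o1,rcond=None)[0]
    p,q=o1+d1*s[0],o2+d2*s[1]; return (p+q)/2,np.linalg.norm(p-q)
def proj(n,p):
    c=optics.camera_info(n);q=c["view"][:3,:3]@p+c["view"][:3,3]; q=c["camera_matrix"]@(q*[1,-1,-1]); return q[:2]/q[2]
def case(o,a,p):
    return o+np.array([np.cos(a)*p[0]-np.sin(a)*p[1],np.sin(a)*p[0]+np.cos(a)*p[1],p[2]])
E
python3 - <<'E'
from h import *
im={n:cv2.imread(f"pics/{n}0.png") for n in("top","side")}
def dark(n,u,v,r,th=62):
    g=im[n].max(2)[v-r:v+r+1,u-r:u+r+1]
    k,l,st,ce=cv2.connectedComponentsWithStats((g<th).astype(np.uint8))
    i=min(range(1,k),key=lambda i:np.hypot(*(ce[i]-r))-0.05*st[i,4]); print(n,st[i],ce[i]+[u-r,v-r]); return ce[i]+[u-r,v-r]
kt,ks=dark("top",231,231,12),dark("side",331,121,12)
tt,ts=dark("top",272,213,7),dark("side",328,155,8)
print("knob",tri(kt,ks),"tab",tri(tt,ts))
# lid
g=im["top"].min(2)[160:260,185:300]; b=(g>115).astype(np.uint8)
print(g[0:100:12,0:115:10])
C=[plane("top",(185+x/3.9,160+y/3.9),70) for x,y in((35,143),(320,18),(418,240),(125,365))]
print(np.round(C,1))
for i in range(4):
    d=C[(i+1)%4]-C[i]; print(np.linalg.norm(d),np.arctan2(d[1],d[0]))
c=np.mean(C,0);print(c)
for z in(116,129): print(plane("top",kt,z),plane("top",tt,z))
E
```

```text
top [  6   3  12  19 121] [230.23966942 230.96694215]
side [  9   7  16  11 124] [335.91935484 120.63709677]
top [ 3  3  8  9 50] [271.48 213.16]
side [ 9  3  8 11 79] [332.58227848 154.96202532]
knob (array([500.4974556 , 233.3388564 , 117.06051183]), np.float64(0.4812791981518821)) tab (array([553.6510681 , 120.8429424 , 110.19540056]), np.float64(1.945856134814015))
[[118 116 118 129 131 129 128  74  73 126 129 130]
 [123 122 115 128 132 129 118 138 141 131 130 129]
 [123 122 103 125  44  45  39 141 141 111 132 130]
 [124 140 141 141  44  50  40  89 140 142 131 131]
 [124 122 140 141  42 111 142 140 122 112 109 133]
 [125 123 141 140 113 130 119  68  75 110 135 133]
 [123 122 130 121  94  83 122 118 109 126 135 133]
 [123 124 129 134  93 130  60  70 133 134 134 133]
 [122 123 133 133 133 133 133 133 131 134 134 135]]
[[603.1 353.3  70. ]
 [703.4 141.4  70. ]
 [533.9  62.8  70. ]
 [437.9 277.5  70. ]]
234.40433428019557 -1.1288070521084421
186.88678427235536 -2.7070677659464617
235.17753416689212 1.991249536276248
181.82945597665102 0.4303646784046789
[569.58377961 208.74914255  70.        ]
[500.40027473 233.37357991 116.        ] [552.25439124 119.6122856  116.        ]
[499.46544805 230.8289832  129.        ] [550.72432285 118.373573   129.        ]
```

Request:
step_arm(
  motion=[
    {"slide": [-40, 44.5, 0], "dr": [0, 0, 0], "jaw": 85},
    {"slide": [-80, 89, 0], "dr": [0, 0, 0], "jaw": 85},
    {"slide": [-120, 133.5, 0], "dr": [0, 0, 0], "jaw": 85},
    {"slide": [-160, 178, 0], "dr": [0, 0, 0], "jaw": 85},
    {"slide": [-200, 222.5, 0], "dr": [0, 0, 0], "jaw": 85},
    {"slide": [-240, 267, 0], "dr": [0, 0, 0], "jaw": 85},
    {"slide": [-280, 311.5, 0], "dr": [0, 0, 0], "jaw": 85},
    {"slide": [-320, 356, 0], "dr": [0, 0, 0], "jaw": 85},
  ],
)

```text
clock: 1.1
position: [405.4, -100.0, 231.3]
ee_rot: [-0.224, 0.974, 0.0, 0.0]
contact_force: [1.1, -0.5, 0.1]
gripper_width: 85.2
grasp_force: 0.0
```

Request:
step_arm(
  motion=[
    {"slide": [-38, 43, 0], "dr": [0, 0, 0.12], "jaw": 85},
    {"slide": [-76, 86, 0], "dr": [0, 0, 0.12], "jaw": 85},
    {"slide": [-115, 129, 0], "dr": [0, 0, 0.12], "jaw": 85},
    {"slide": [-153, 171, 0], "dr": [0, 0, 0.12], "jaw": 85},
    {"slide": [-191, 214, 0], "dr": [0, 0, 0.12], "jaw": 85},
    {"slide": [-230, 257.5, 10], "dr": [0, 0, 0.12], "jaw": 85},
    {"slide": [-230, 257.5, 40], "dr": [0, 0, 0.12], "jaw": 85},
    {"slide": [-230, 257.5, 50], "dr": [0, 0, 0.12], "jaw": 85},
  ],
)

```text
clock: 2.1
position: [498.3, 230.0, 178.8]
ee_rot: [-0.217, 0.976, -0.001, -0.002]
contact_force: [0.1, -0.5, 0.6]
gripper_width: 84.7
grasp_force: 0.0
```

Run:
```python
from h import *
s=arm.read_state();print(s["position"],s["ee_rot"],s["joints"],s["contact_force"],s["wrist_torque"])
t=optics.get_image("top")[160:270,175:300]; u=optics.get_image("side")[70:180,280:395]
cv2.imwrite("pics/c2.png",np.hstack([cv2.resize(i,None,fx=3.2,fy=3.2,interpolation=2) for i in(t,u)]))
```

```text
[498.30496632 230.02220855 178.8131071 ] [-2.16556032e-01  9.76266831e-01 -9.67160337e-04 -2.37171270e-03] [ 7.27554803e-01  3.03304255e-01 -2.54045603e-01 -7.32663244e-04
 -1.01853114e+00 -1.86139292e+00] [ 0.07874664 -0.51702974  0.55154408] [-0.04279707  0.01046827  0.00990084]
```

View pics/c2.png

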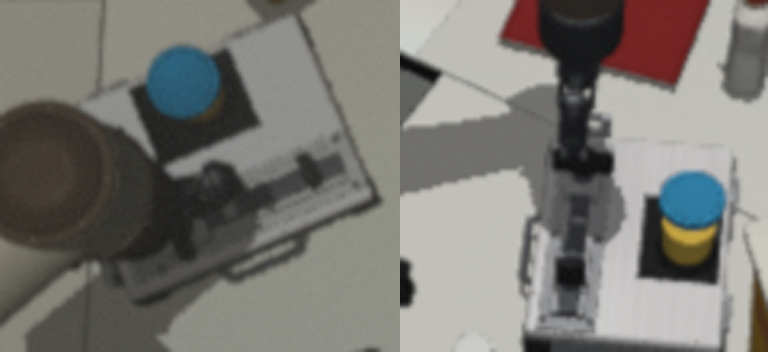

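The gripper hangs over the knob bar, in line with the bolt, and clear of the cup. I'll lower and grip.

Request:
step_arm(
  motion=[
    {"slide": [0, 0, 25], "dr": [0, 0, 0], "jaw": 85},
    {"slide": [0, 0, 50], "dr": [0, 0, 0], "jaw": 85},
    {"slide": [0, 0, 70], "dr": [0, 0, 0], "jaw": 85},
    {"slide": [0, 0, 77], "dr": [0, 0, 0], "jaw": 40},
    {"slide": [0, 0, 77], "dr": [0, 0, 0], "jaw": 10},
    {"slide": [0, 0, 77], "dr": [0, 0, 0], "jaw": 0},
    {"slide": [0, 0, 77], "dr": [0, 0, 0], "jaw": 0},
    {"slide": [0, 0, 77], "dr": [0, 0, 0], "jaw": 0},
  ],
)

```text
clock: 3.2
position: [498.5, 234.7, 106.0]
ee_rot: [-0.216, 0.976, 0.004, 0.001]
contact_force: [-12.2, 13.6, 6.0]
gripper_width: 12.8
grasp_force: 60.2
```

Request:
step_arm(
  motion=[
    {"slide": [0, 2.5, 0], "dr": [0, 0, 0], "jaw": 0},
    {"slide": [0, 2.5, 0], "dr": [0, 0, 0], "jaw": 0},
    {"slide": [0, 2.5, 0], "dr": [0, 0, 0.5], "jaw": 0},
    {"slide": [0, 2.5, 0], "dr": [0, 0, 1], "jaw": 0},
    {"slide": [0, 2.5, 0], "dr": [0, 0, 1.5], "jaw": 0},
    {"slide": [0, 2.5, 0], "dr": [0, 0, 1.5], "jaw": 0},
    {"slide": [0, 2.5, 0], "dr": [0, 0, 1.5], "jaw": 0},
    {"slide": [0, 2.5, 0], "dr": [0, 0, 1.5], "jaw": 0},
  ],
)

```text
clock: 4.2
position: [497.8, 234.7, 106.2]
ee_rot: [-0.121, 0.993, -0.0, 0.001]
contact_force: [-7.9, 5.6, 6.5]
gripper_width: 13.0
grasp_force: 139.9
```

```bash
cat > s.py <<'E'
from h import *
from scipy.spatial.transform import Rotation as R
s=arm.read_state();y=R.from_quat(s["ee_rot"]).as_matrix()[:,1]
print(s["clock"],s["position"],"F",s["contact_force"],"T",s["wrist_torque"],"tool y angle",np.arctan2(y[1],y[0]),"j6",s["joints"][5],s["gripper_width"],s["grasp_force"])
E
python3 s.py
```

```text
4.2 [497.81034264 234.68606167 106.23382739] F [-7.8704621   5.64594846  6.45557372] T [1.64836391 2.65624797 3.52064588] tool y angle 1.8142591395217245 j6 -2.0638797711856816 12.981355568120115 139.9301675381139
```

Request:
step_arm(
  motion=[
    {"slide": [1, 1, 0], "dr": [0, 0, -0.8], "jaw": 0},
    {"slide": [1, 1, 0], "dr": [0, 0, -1.5], "jaw": 0},
    {"slide": [1, 1, 0], "dr": [0, 0, -2], "jaw": 0},
    {"slide": [1, 1, 0], "dr": [0, 0, -2.5], "jaw": 0},
    {"slide": [1, 1, 0], "dr": [0, 0, -3], "jaw": 0},
    {"slide": [1, 1, 0], "dr": [0, 0, -3.5], "jaw": 0},
    {"slide": [1, 1, 0], "dr": [0, 0, -3.5], "jaw": 0},
    {"slide": [1, 1, 0], "dr": [0, 0, -3.5], "jaw": 0},
  ],
)

```text
clock: 5.2
position: [498.5, 234.3, 105.9]
ee_rot: [-0.35, 0.937, 0.0, 0.002]
contact_force: [-0.7, 0.9, 6.0]
gripper_width: 12.9
grasp_force: 60.6
```

```bash
python3 s.py
```

```text
5.2 [498.45329731 234.32475909 105.93357646] F [-0.65525757  0.91687102  5.96802601] T [0.41746587 0.27359049 0.07654928] tool y angle 2.285927284934953 j6 -1.5902490733919166 12.857947163716078 60.56832378701074
```

It turns freely counter-clockwise, with 0.08 N m against 3.5 N m clockwise, so the thread is right-hand. I'll keep unscrewing to the stop.

Request:
step_arm(
  motion=[
    {"slide": [0, 0, 0], "dr": [0, 0, -0.9], "jaw": 0},
    {"slide": [0, 0, 0], "dr": [0, 0, -1.8], "jaw": 0},
    {"slide": [0, 0, 0], "dr": [0, 0, -2.7], "jaw": 0},
    {"slide": [0, 0, 0], "dr": [0, 0, -3.6], "jaw": 0},
    {"slide": [0, 0, 0], "dr": [0, 0, -4.5], "jaw": 0},
    {"slide": [0, 0, 0], "dr": [0, 0, -5.2], "jaw": 0},
    {"slide": [0, 0, 0], "dr": [0, 0, -5.3], "jaw": 0},
    {"slide": [0, 0, 0], "dr": [0, 0, -5.3], "jaw": 0},
  ],
)

```text
clock: 6.2
position: [500.0, 233.3, 105.9]
ee_rot: [-0.663, 0.748, -0.001, 0.003]
contact_force: [6.3, -2.5, 4.2]
gripper_width: 12.7
grasp_force: 61.6
```

```bash
python3 s.py
```

```text
6.2 [500.03008326 233.33257724 105.93559531] F [ 6.28513578 -2.48167544  4.15715995] T [-0.94048168 -1.62217491 -0.80789399] tool y angle 3.0217009982705876 j6 -0.8533579710264745 12.738956201295492 61.553006172180176
```

Torque of 0.8 N m at about +1.01 rad means the knob is at its stop. I'll release, rise and turn back.

Request:
step_arm(
  motion=[
    {"slide": [0, 0, 0], "dr": [0, 0, 0], "jaw": 45},
    {"slide": [0, 0, 0], "dr": [0, 0, 0], "jaw": 45},
    {"slide": [0, 0, 0], "dr": [0, 0, 0], "jaw": 45},
    {"slide": [0, 0, -15], "dr": [0, 0, 0], "jaw": 45},
    {"slide": [0, 0, -35], "dr": [0, 0, 0], "jaw": 45},
    {"slide": [0, 0, -60], "dr": [0, 0, 0.5], "jaw": 60},
    {"slide": [0, 0, -75], "dr": [0, 0, 1.5], "jaw": 60},
    {"slide": [0, 0, -75], "dr": [0, 0, 2.5], "jaw": 60},
  ],
)

```text
clock: 7.2
position: [498.2, 234.1, 182.1]
ee_rot: [-0.524, 0.852, 0.0, 0.002]
contact_force: [-0.6, 0.1, -0.9]
gripper_width: 60.2
grasp_force: 0.0
```

```bash
python3 s.py
python3 - <<'E'
from h import *
s=arm.read_state()
from scipy.spatial.transform import Rotation as R
print(R.from_quat(s["ee_rot"]).as_matrix().T@(np.array([553.2,120.5,180])-s["position"]))
E
```

```text
7.2 [498.22770599 234.08841608 182.1493215 ] F [-0.61371642  0.05482607 -0.8694135 ] T [-0.02582504  0.05243066  0.00822122] tool y angle 2.6729499737380285 j6 -1.2029931528434872 60.16881598960918 0.0
[  76.52115479 -100.34557217    2.0444986 ]
```

Request:
step_arm(
  motion=[
    {"slide": [25, -33, 0], "dr": [0, 0, 1.2], "jaw": 60},
    {"slide": [51, -67, 0], "dr": [0, 0, 2.4], "jaw": 60},
    {"slide": [76.5, -100, 0], "dr": [0, 0, 3.6], "jaw": 60},
    {"slide": [76.5, -100, 10], "dr": [0, 0, 4.75], "jaw": 60},
    {"slide": [76.5, -100, 30], "dr": [0, 0, 4.75], "jaw": 60},
    {"slide": [76.5, -100, 55], "dr": [0, 0, 4.75], "jaw": 60},
    {"slide": [76.5, -100, 72], "dr": [0, 0, 4.75], "jaw": 60},
    {"slide": [76.5, -100, 78], "dr": [0, 0, 4.75], "jaw": 60},
  ],
)

```text
clock: 8.2
position: [552.3, 120.1, 101.2]
ee_rot: [-0.22, 0.976, -0.0, -0.0]
contact_force: [0.2, 0.2, 0.6]
gripper_width: 60.3
grasp_force: 0.0
```

Request:
step_arm(
  motion=[
    {"slide": [0, 0, 0], "dr": [0, 0, 0], "jaw": 30},
    {"slide": [0, 0, 0], "dr": [0, 0, 0], "jaw": 5},
    {"slide": [0, 0, 0], "dr": [0, 0, 0], "jaw": 0},
    {"slide": [0, 0, 0], "dr": [0, 0, 0], "jaw": 0},
    {"slide": [0, 0, 0], "dr": [0, 0, 0], "jaw": 0},
    {"slide": [0, 5, 0], "dr": [0, 0, 0], "jaw": 0},
    {"slide": [0, 10, 0], "dr": [0, 0, 0], "jaw": 0},
    {"slide": [0, 10, 0], "dr": [0, 0, 0], "jaw": 0},
  ],
)

```text
clock: 9.2
position: [548.9, 129.6, 102.5]
ee_rot: [-0.22, 0.976, 0.0, 0.001]
contact_force: [-0.5, 0.1, 5.7]
gripper_width: 10.7
grasp_force: 59.6
```

```bash
python3 s.py
```

```text
9.2 [548.88746945 129.63652181 102.4650103 ] F [-0.47144297  0.13575033  5.70352747] T [ 0.0521529   0.09509952 -0.46561157] tool y angle 2.0136836048673357 j6 -1.6475715561289586 10.741379269764325 59.57344830036163
```

Request:
step_arm(
  motion=[
    {"slide": [0, 7, 0], "dr": [0, 0, 0], "jaw": 0},
    {"slide": [0, 14, 0], "dr": [0, 0, 0], "jaw": 0},
    {"slide": [0, 21, 0], "dr": [0, 0, 0], "jaw": 0},
    {"slide": [0, 28, 0], "dr": [0, 0, 0], "jaw": 0},
    {"slide": [0, 33, 0], "dr": [0, 0, 0], "jaw": 0},
    {"slide": [0, 38, 0], "dr": [0, 0, 0], "jaw": 0},
    {"slide": [0, 38, 0], "dr": [0, 0, 0], "jaw": 0},
    {"slide": [0, 38, 0], "dr": [0, 0, 0], "jaw": 0},
  ],
)

```text
clock: 10.2
position: [533.5, 163.4, 102.5]
ee_rot: [-0.22, 0.976, -0.0, 0.002]
contact_force: [3.3, -3.0, 5.3]
gripper_width: 10.9
grasp_force: 59.8
```

```bash
python3 s.py
```

```text
10.2 [533.47480671 163.36414185 102.51438072] F [ 3.27379728 -2.97779487  5.30747686] T [-0.94283902 -0.8100125  -0.52064573] tool y angle 2.0136307908963635 j6 -1.7178012232977808 10.937606628343014 59.75577771663666
```

Request:
step_arm(
  motion=[
    {"slide": [0, 2, 0], "dr": [0, 0, 0], "jaw": 0},
    {"slide": [0, 4, 0], "dr": [0, 0, 0], "jaw": 0},
    {"slide": [0, 4, 0], "dr": [0, 0, 0], "jaw": 0},
    {"slide": [0, 4, 0], "dr": [0, 0, 0], "jaw": 0},
    {"slide": [0, 4, 0], "dr": [0, 0, 0], "jaw": 0},
    {"slide": [0, 4, 0], "dr": [0, 0, 0], "jaw": 0},
    {"slide": [0, 4, 0], "dr": [0, 0, 0], "jaw": 0},
    {"slide": [0, 4, 0], "dr": [0, 0, 0], "jaw": 0},
  ],
)

```text
clock: 11.2
position: [533.3, 163.6, 102.7]
ee_rot: [-0.219, 0.976, -0.002, 0.002]
contact_force: [11.5, -16.6, 3.6]
gripper_width: 11.1
grasp_force: 59.7
```

```bash
python3 s.py
```

```text
11.2 [533.28606444 163.61973951 102.65509939] F [ 11.47220547 -16.64890855   3.58928778] T [-4.46462971 -3.18794776 -0.53048141] tool y angle 2.0133021593818006 j6 -1.7251713161566902 11.084201926225965 59.67345893383026
```

The bolt is hard against its stop: 20 N with no further travel. I'll release the tab, rise, and go back over the knob.

Request:
step_arm(
  motion=[
    {"slide": [0, -3, 0], "dr": [0, 0, 0], "jaw": 0},
    {"slide": [0, -3, 0], "dr": [0, 0, 0], "jaw": 35},
    {"slide": [0, -3, 0], "dr": [0, 0, 0], "jaw": 35},
    {"slide": [0, -3, 0], "dr": [0, 0, 0], "jaw": 35},
    {"slide": [0, -3, -15], "dr": [0, 0, 0], "jaw": 35},
    {"slide": [0, -3, -40], "dr": [0, 0, 0], "jaw": 40},
    {"slide": [0, -3, -70], "dr": [0, 0, 0], "jaw": 45},
    {"slide": [0, -3, -78], "dr": [0, 0, 0], "jaw": 45},
  ],
)

```text
clock: 12.2
position: [532.6, 165.2, 182.4]
ee_rot: [-0.22, 0.975, 0.001, 0.003]
contact_force: [0.3, -0.3, 0.5]
gripper_width: 45.0
grasp_force: 0.0
```

```bash
python3 s.py
python3 - <<'E'
from h import *
s=arm.read_state()
from scipy.spatial.transform import Rotation as R
print(R.from_quat(s["ee_rot"]).as_matrix().T@(np.array([499.4,233.8,103])-s["position"]))
t=optics.get_image("top")[160:270,175:300]; u=optics.get_image("side")[70:180,280:395]
cv2.imwrite("pics/c3.png",np.hstack([cv2.resize(i,None,fx=3.2,fy=3.2,interpolation=2) for i in(t,u)]))
E
```

```text
12.2 [532.60297619 165.19431086 182.37338485] F [ 0.28083216 -0.26923551  0.52475244] T [ 0.03960537  0.00320023 -0.05092172] tool y angle 2.0145952411604084 j6 -1.7189841184998897 44.998184920703686 0.0
[ 0.95558661 76.19297242 79.39162576]
```

View pics/c3.png

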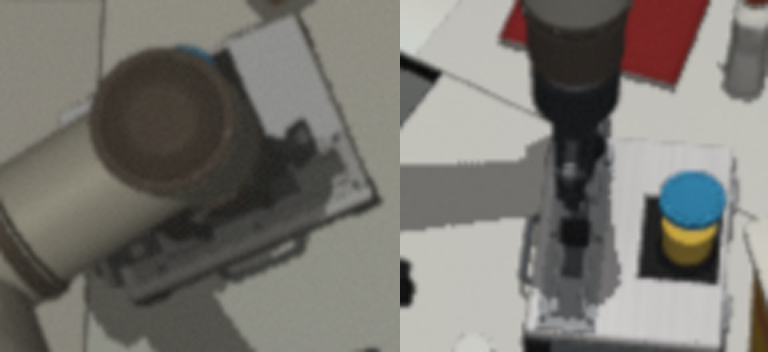

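The tab now sits forward (side crop 573,232, before 570,270), and the cup is undisturbed. I'll turn the gripper to the bar's angle over the knob.

Request:
step_arm(
  motion=[
    {"slide": [0, 20, 0], "dr": [0, 0, -1.1], "jaw": 45},
    {"slide": [0, 45, 0], "dr": [0, 0, -2.2], "jaw": 45},
    {"slide": [1, 76, 0], "dr": [0, 0, -3.4], "jaw": 45},
    {"slide": [1, 76, 0], "dr": [0, 0, -4.6], "jaw": 45},
    {"slide": [1, 76, 0], "dr": [0, 0, -5.8], "jaw": 45},
    {"slide": [1, 76, 0], "dr": [0, 0, -7.0], "jaw": 45},
    {"slide": [1, 76, 10], "dr": [0, 0, -7.25], "jaw": 45},
    {"slide": [1, 76, 30], "dr": [0, 0, -7.25], "jaw": 45},
  ],
)

```text
clock: 13.3
position: [497.9, 232.6, 148.3]
ee_rot: [-0.664, 0.747, 0.0, 0.0]
contact_force: [0.6, 0.3, 0.1]
gripper_width: 45.1
grasp_force: 0.0
```

Request:
step_arm(
  motion=[
    {"slide": [0, 0, 15], "dr": [0, 0, 0], "jaw": 45},
    {"slide": [0, 0, 30], "dr": [0, 0, 0], "jaw": 45},
    {"slide": [0, 0, 42], "dr": [0, 0, 0], "jaw": 45},
    {"slide": [0, 0, 47], "dr": [0, 0, 0], "jaw": 45},
    {"slide": [0, 0, 47], "dr": [0, 0, 0], "jaw": 20},
    {"slide": [0, 0, 47], "dr": [0, 0, 0], "jaw": 0},
    {"slide": [0, 0, 47], "dr": [0, 0, 0], "jaw": 0},
    {"slide": [0, 0, 47], "dr": [0, 0, 0], "jaw": 0},
  ],
)

```text
clock: 14.3
position: [499.9, 232.8, 103.1]
ee_rot: [-0.664, 0.748, -0.001, 0.002]
contact_force: [6.2, -1.9, -2.2]
gripper_width: 12.7
grasp_force: 60.3
```

```bash
python3 s.py
```

```text
14.3 [499.87769805 232.81762297 103.10477715] F [ 6.18340776 -1.93194434 -2.23880449] T [-0.62271394 -1.46054231 -0.58824779] tool y angle 3.0236239214216836 j6 -0.8494644313478424 12.706891344283418 60.29624108265125
```

Gripped. I'll screw it back clockwise, a little past 2.007 rad, to seat it.

Request:
step_arm(
  motion=[
    {"slide": [0, 0, 0], "dr": [0, 0, 1], "jaw": 0},
    {"slide": [0, 0, 0], "dr": [0, 0, 2], "jaw": 0},
    {"slide": [0, 0, 0], "dr": [0, 0, 3], "jaw": 0},
    {"slide": [0, 0, 0], "dr": [0, 0, 4], "jaw": 0},
    {"slide": [0, 0, 0], "dr": [0, 0, 5], "jaw": 0},
    {"slide": [0, 0, 0], "dr": [0, 0, 6], "jaw": 0},
    {"slide": [0, 0, 0], "dr": [0, 0, 7], "jaw": 0},
    {"slide": [0, 0, 0], "dr": [0, 0, 7.5], "jaw": 0},
  ],
)

```text
clock: 15.3
position: [497.4, 234.6, 103.1]
ee_rot: [-0.202, 0.979, 0.002, 0.001]
contact_force: [-5.7, 8.0, -0.1]
gripper_width: 13.2
grasp_force: 60.4
```

```bash
python3 s.py
```

```text
15.3 [497.36867512 234.62202568 103.14849296] F [-5.69264607  7.95172329 -0.09228309] T [1.94752297 1.62808779 1.04062022] tool y angle 1.978068266182585 j6 -1.8958989508389512 13.197983190724157 60.36141752527328
```

Torque of 1.0 N m at the tight stop. I'll release and rise.

Request:
step_arm(
  motion=[
    {"slide": [0, 0, 0], "dr": [0, 0, 0], "jaw": 40},
    {"slide": [0, 0, 0], "dr": [0, 0, 0], "jaw": 40},
    {"slide": [0, 0, 0], "dr": [0, 0, 0], "jaw": 40},
    {"slide": [0, 0, -15], "dr": [0, 0, 0], "jaw": 40},
    {"slide": [0, 0, -40], "dr": [0, 0, 0], "jaw": 40},
    {"slide": [0, 0, -80], "dr": [0, 0, 0], "jaw": 40},
    {"slide": [30, 20, -120], "dr": [0, 0, 0], "jaw": 40},
    {"slide": [60, 40, -140], "dr": [0, 0, 0], "jaw": 40},
  ],
)

```text
clock: 16.3
position: [427.4, 246.1, 245.8]
ee_rot: [-0.202, 0.979, 0.001, 0.002]
contact_force: [-1.0, 0.3, 0.2]
gripper_width: 39.7
grasp_force: 0.0
```

Request:
step_arm(
  motion=[
    {"slide": [0, 50, 0], "dr": [0, 0, 0], "jaw": 40},
    {"slide": [0, 100, 0], "dr": [0, 0, 0], "jaw": 40},
    {"slide": [0, 150, 0], "dr": [0, 0, 0], "jaw": 40},
    {"slide": [0, 200, 0], "dr": [0, 0, 0], "jaw": 40},
    {"slide": [0, 200, 0], "dr": [0, 0, 0], "jaw": 40},
    {"slide": [0, 200, 0], "dr": [0, 0, 0], "jaw": 40},
    {"slide": [0, 200, 0], "dr": [0, 0, 0], "jaw": 40},
    {"slide": [0, 200, 0], "dr": [0, 0, 0], "jaw": 40},
  ],
)

```text
clock: 17.3
position: [348.2, 428.3, 242.7]
ee_rot: [-0.202, 0.979, 0.0, 0.0]
contact_force: [0.7, -0.0, 0.6]
gripper_width: 39.6
grasp_force: 0.0
```

```bash
python3 s.py
python3 - <<'E'
from h import *
t=optics.get_image("top")[150:270,175:300]; u=optics.get_image("side")[70:190,280:395]
cv2.imwrite("pics/c4.png",np.hstack([cv2.resize(i,None,fx=3.2,fy=3.2,interpolation=2) for i in(t,u)]))
E
```

```text
17.3 [348.2007062  428.26068189 242.70830741] F [ 0.74110836 -0.01389872  0.55139293] T [-0.00065936 -0.01267439 -0.0402471 ] tool y angle 1.9775788566201757 j6 -2.3459595387551797 39.61637230209186 0.0
```

View pics/c4.png

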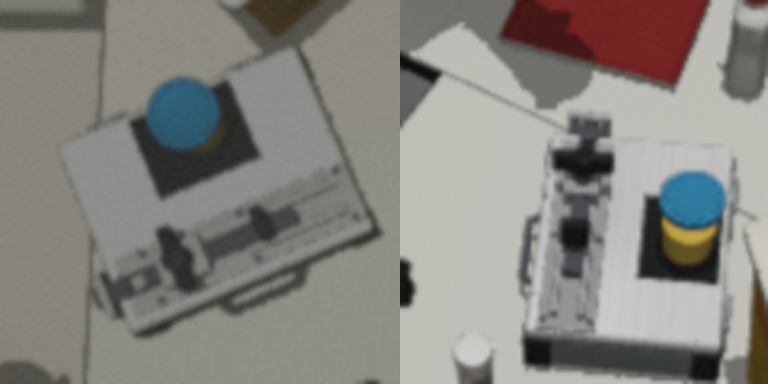

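The bolt nose is through the keeper (top crop 108,290), the tab is home (263,222) and the knob bar is back along the case's x (177,260). The cup hasn't moved. Handing in.

```bash
python3 -c "
from bench import arm
print(arm.job_done())"
```

```text
the job is handed in; nothing more can be done
None
```

I bolted the cup's case (the left one) and handed the job in at about 17 s: the knob has a right-hand thread, the bolt is home through its keeper, the knob is tight again, and the cup hasn't moved; the hand-in gave no verdict.

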